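Roll down a fresh asset label

TASK

Bed down the new asset label on the lid of the network switch: with a fingertip on top of the black rubber roller, roll it (do not slide, grip or lift it) right across the label and stop it centred on the bare strip of lid between the label and the vent slots, still lying roughly parallel to the label's edge. Leave the other things where they are.

Things in the scene. Friction and masses are not known exactly. Their poses are not given: they have to be found in the camera images.
- switch: Grey painted metal network switch, a flat box 220 (its x) by 300 (its y) by 44 mm high, fixed to the bench. Origin at the centre of its underside, z up; its row of ports is on the -x long face. On the flat lid, 44 mm above the bench, along its +y: the white label, a bare strip, then the black vent slots.
- label (a point): Centre of the white paper asset label on the lid (thin enough to be flat to the touch), 90 mm along the switch's x by 45 mm along its y; axes as the switch. The roller starts on the lid on the label's -y side.
- strip (a point): Middle of the bare strip of lid, 21 mm beyond the label's far (+y) edge and about 21 mm short of the first vent slot; on the lid surface, axes as the switch. The roller's axis must come to rest above this point's x line. It lies 43.5 mm in +y from the label's centre.
- roller: Loose black rubber roller with metal ends, solid cylinder 50 mm in diameter, 110 mm long, 0.3 to 0.6 kg, on the lid about along the switch's x. Origin at its centre, 69 mm above the bench; x is its axis, y and z turn as it rolls. Starts 42 to 58 mm to the -y side of the label's centre. A light press on top rolls it without slip, at half the fingertip's speed (so use short strokes); let go when slow, it soon stops.
- tin: Bystander: small round metal tin, 32 mm wide, 24 mm high, on the lid's far side. Origin under its centre.
- module: Bystander: slim metal transceiver, 14 by 67 by 12 mm, on the lid's far side. Origin under its centre.
- adapter: Bystander: small plastic adapter with a metal plug, 18 by 65 by 12 mm, on the lid's near side. Origin under its centre.
- driver: Bystander: screwdriver lying on the bench to the robot's right. Origin under its middle, x along it.
- cleaner: Bystander: white bottle, 60 mm wide, 150 mm tall, standing on the bench to the robot's left. Origin under its centre.
- nutbin: Bystander: grey open bin 130 by 100 by 50 mm on the bench to the robot's right. Origin under its centre.
- caddy: Bystander: flat disk-drive caddy about 160 by 100 by 26 mm on the bench to the robot's left. Origin under its centre.
- coupler: Bystander: white conduit sleeve, 40 mm wide, 70 mm tall, standing on the bench to the robot's left. Origin under its centre.
Things that resemble listed ones, but are neither listed nor needed, are in the scene too. What is meant by the roller is not orange, and is the smaller of those in its own colour.

How it is judged (in metres and radians):
On the way, in this order (a step that is already met when the one before it is completed fails the run):
1. the roller is on the label and has got there by turning (at least 1.2 rad) (y of roller in the frame of label between -0.0225 and 0.0225 m and angle between roller's own z axis and vertical above 1.2 rad), for 0.03 s.
2. the roller has crossed the label's far edge still rolling (turned at least 2 rad from its start) (y of roller in the frame of label above 0.0235 m and angle between roller's own z axis and vertical above 2 rad), for 0.03 s.
At the end, for the whole second after the job is handed in: The roller lies still on the lid with its axis within 15 mm of the middle line of the bare strip, within 45 mm of the strip's middle lengthwise, and within 0.3 rad of parallel to the label's edge (y of roller in the frame of strip between -0.015 and 0.015 m and x of roller in the frame of strip between -0.045 and 0.045 m and z of roller in the frame of strip between 0.021 and 0.029 m and angle between the x axis of roller and the x axis of switch, either way round below 0.3 rad and linear speed of roller below 0.01 m/s and angular speed of roller below 0.3 rad/s); the robot touches nothing.
It fails at once if the roller is lifted off the lid (more than 10 mm) or falls off it (height (world z) of roller above 0.079 m or height (world z) of roller below 0.057 m).
It fails at once if the fingers press the roller from the side, with the fingertips below about its middle height, instead of on its top (contact force between the fingers and roller above 0.5 N and height (world z) of the grasp point below 0.09 m).
It fails at once if a bystander is moved more than 15 mm (distance of any of tin, module, adapter, driver, cleaner, nutbin, caddy, coupler from where it was at the start of the episode above 0.015 m).
It also fails if it takes over 51 s, if anything falls off the work surface, if the arm or the gripper's body presses on something with over 40 N, if the wrist force passes 120 N, or if a joint passes its speed limit or range.

ROBOT

A 6-joint arm with a two-finger parallel gripper is mounted at the origin on the work surface. World frame = base frame: x ahead of the robot, y to its left, z up, the work surface at z = 0. Lengths are in mm, angles in rad, forces in N, time in s.
With the tool pointing down it reaches from about 400 to 925 mm from the base axis. Payload 12.5 kg.
Tool frame: the origin (TCP) lies on the centre line of the jaws, within the pads' length; the fingertips stand 8 mm ahead of it and the grasp point (between the pads) lies 11 mm behind it; z points along the fingers, x is the direction in which the jaws open and shut, and the axes are right-handed (so a half turn about z gives the same grasp; the last joint's range is limited). The gripper opens to 95 mm and grips with 3 to 60 N. Pads are 20 mm wide; open, the fingers measure 119 mm over their backs; the gripper's body (75 mm by 180 mm) begins 59 mm behind the grasp point.
Start: joints at [1.108, 0.491, 1.559, -0, 1.092, -0.106], TCP at [218.283, 585.661, 222.661] pointing down, gripper open.
Joint ranges: [-3.1, 3.1], [-0.84, 2.19], [0.05, 2.79], [-1.13, 4.28], [0.06, 2.93], [-2.69, 2.69]. Speed limits (rad/s): [2.22, 2.22, 2.79, 3.14, 3.14, 3.14].

INTERFACE

Orientations are given as [roll, pitch, yaw] about the fixed x, y, z axes, in that order (R = Rz(yaw) Ry(pitch) Rx(roll)).
In Python, from cell import env gives the robot as it stands. The module is installed in compiled form; this text tells all that it offers.
- The arm moves only by the tool send_rows, never from a script. Its argument "moves" is a list that holds one entry, the list of rows, each a list of 6 numbers: the shift along the tool's x, y, z as a fraction of full scale, then the turn, a rotation vector about the tool's x, y, z as a fraction of full scale. A call has 1 to 12 rows; each row is the pose to reach, as a shift and turn from the pose commanded when the call began, along the tool's axes at that moment; what a row does not reach only later rows make up. Full scale, the value 1, is 0.3 m for a shift and 90 degrees for a turn. A row lasts 1/12 s, in which the tool goes at most 41.7 mm and 7.16 degrees, less where a joint would pass 70% of its speed; a pose out of reach is approached as far as the arm can. A call with a number of a shift or a turn outside -1 to 1 is refused whole. A call with a gripper value outside its range is refused whole. "grip" is the gripper's target within -1 to 1 (shut at 1, half-way at 0, fully open at -1), set as the call begins (left out, the last holds). The fingers move at their own pace and stop on an object; the grip force is fixed at half the most. Time passes only in rows, so rows that repeat a pose let the fingers close. It gives the time, the measured TCP pose, the force and the opening at its end, in the units of the state.
- env.state(): the state, without advancing time (a new reading comes with each control period).
- env.read_camera(name): name is "side" or "top"; returns a dict with "image" (420x560x3 uint8, red, green, blue), "mtx" (3x3 intrinsics, pixels), "T" (4x4, takes a point from camera to world coordinates). Camera axes: x right, y up, looking along -z (the intrinsics and any distortion apply to the point x, -y, -z); pixel columns grow to the right and rows downward; lengths in mm; the calibration is good to about 2 mm. A picture is of the moment at which its call begins. There is no depth.
- env.job_done(): hands the job in, once; it reports no verdict.
Trained networks look in the newest picture that a camera, given by its name, has taken for a name from the list of things; names that differ only in an ending like _2 or _b are one class to them, and where a whole thing is asked for, a point or a joint stands for the part that bears it (a point fixed in the world has none). Each returns a list of dicts, best first, with "confidence" (0 to 1); they miss things now and then, are a little off and sometimes report something else, mostly with a low value. They report only what shows in the picture. A call takes as long as a camera call. They do not tell look-alikes from the thing itself.
- env.look_for(camera, thing): "xy" ([column, row] in pixels, amid what is visible of it).
- env.outline_of(camera, thing): "region" (420x560 bool, what is visible of it) and "xy" ([column, row] in pixels, amid what is visible of it).
The state is a dict: "t": time; "joints": joint angles; "qvel": joint speeds; "tau": joint torques, N m; "eef_pos": TCP position; "tcp_rot": TCP orientation; "ft_force": force on the tool from outside, world axes, zero at the start; "moment": the same for the moment, N m; "opening": opening from 0.0 (shut) to 1.0 (fully open).
Only numpy, scipy, OpenCV 4.12 (cv2) and the standard library are available. Lean on these libraries where they do the work, as an engineer would, in place of code of your own. Each camera call takes 0.05 s, during which the arm holds its last target. There are 200 camera calls.

## Working session

There is one attempt and no reset: what is moved stays moved. The work goes in short steps, Python scripts to look and compute and a tool call to move; the robot and the scene stay as the last step left them, time stands still between calls to the robot, and variables do not carry over. Pictures are saved under pics/ and viewed, about 8 in all and at most 12, crops included, and the job is handed in when it is done.

Besides the shell and the picture viewer there is one more tool, called after "Call:" as name(argument=value, ...) on one line, values as JSON. send_rows: Moves the arm, as the interface text tells. Its arguments: {"type":"object","properties":{"moves":{"type":"array","items":{"type":"array","items":{"type":"array","items":{"type":"number"}}}},"grip":{"type":"number"}},"required":["moves"]}

```bash
mkdir -p pics
cat > h.py <<'E'
import numpy as np, cv2
from cell import env
def ray(cam,uv,z):
    K=np.array(cam["mtx"]);T=np.array(cam["T"])
    p=np.linalg.inv(K)@[uv[0],uv[1],1]; d=T[:3,:3]@[p[0],-p[1],-p[2]]; o=T[:3,3]
    return o+d*(z-o[2])/d[2]
def proj(cam,P):
    K=np.array(cam["mtx"]);T=np.array(cam["T"])
    c=T[:3,:3].T@(np.array(P,float)-T[:3,3]); q=K@[c[0],-c[1],-c[2]]; return q[:2]/q[2]
def save(c,n): cv2.imwrite("pics/"+n,cv2.cvtColor(c["image"],cv2.COLOR_RGB2BGR))
E
python3 - <<'E'
from h import *
s=env.state();print({k:np.round(v,3) for k,v in s.items()})
for n in("top","side"):
    c=env.read_camera(n);save(c,n+"0.png");print(n,np.round(c["T"],2).tolist(),np.round(c["mtx"],1).tolist(),[k for k in c])
    for t in("roller","label","switch","tin","module","adapter"):
        for r in env.look_for(n,t)[:4]:
            print(t,np.round(r["xy"]),round(r["confidence"],2),np.round(ray(c,r["xy"],69 if t=="roller" else 44)))
E
```

```text
{'t': np.float64(0.0), 'joints': array([ 1.108,  0.492,  1.559, -0.   ,  1.092, -0.106]), 'qvel': array([-0.001, -0.002,  0.001, -0.001,  0.001,  0.   ]), 'tau': array([-1.0000e-03, -6.1265e+01, -2.5820e+01,  6.9000e-02,  4.8000e-02,
       -0.0000e+00]), 'eef_pos': array([218.18 , 585.42 , 222.043]), 'tcp_rot': array([-3.141e+00,  1.000e-03,  1.214e+00]), 'ft_force': array([-0.461,  0.277, -0.417]), 'moment': array([-0.022, -0.   ,  0.024]), 'opening': np.float64(1.0)}
top [[-0.04, 0.98, -0.2, 308.98], [-1.0, -0.04, 0.01, -8.62], [-0.0, 0.2, 0.98, 1034.56], [0.0, 0.0, 0.0, 1.0]] [[384.6, 0.0, 282.2], [0.0, 384.6, 202.6], [0.0, 0.0, 1.0]] ['image', 'mtx', 'T']
roller [260. 247.] 0.95 [395.  45.  69.]
roller [262. 165.] 0.83 [607.  34.  69.]
roller [353. 140.] 0.69 [ 667. -208.   69.]
label [244. 173.] 0.67 [596.  82.  44.]
switch [241. 172.] 0.67 [597.  92.  44.]
tin [212. 135.] 0.6 [704. 168.  44.]
module [275. 140.] 0.69 [684.  -2.  44.]
module [244. 174.] 0.55 [592.  84.  44.]
adapter [428. 238.] 0.72 [ 402. -387.   44.]
adapter [208. 198.] 0.69 [529. 179.  44.]
side [[-1.0, 0.04, -0.02, 469.31], [-0.04, -0.77, 0.64, 820.35], [0.01, 0.64, 0.77, 1053.49], [0.0, 0.0, 0.0, 1.0]] [[494.6, 0.0, 282.9], [0.0, 494.6, 215.3], [0.0, 0.0, 1.0]] ['image', 'mtx', 'T']
roller [223. 165.] 0.87 [ 676. -180.   69.]
roller [243. 224.] 0.85 [599.  31.  69.]
roller [325. 243.] 0.76 [392.  82.  69.]
label [237. 259.] 0.97 [608. 123.  44.]
switch [194. 274.] 0.75 [707. 173.  44.]
switch [240. 259.] 0.65 [601. 124.  44.]
switch [179. 348.] 0.33 [708. 364.  44.]
tin [195. 273.] 0.57 [705. 170.  44.]
module [211. 221.] 0.68 [689.   7.  44.]
adapter [267. 279.] 0.68 [530. 177.  44.]
adapter [291. 375.] 0.54 [465. 412.  44.]
```

View pics/top0.png

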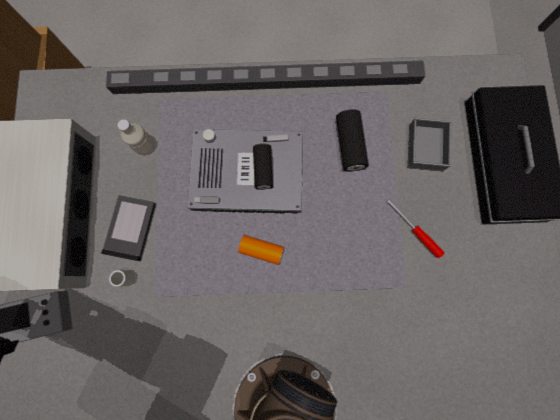

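View pics/side0.png

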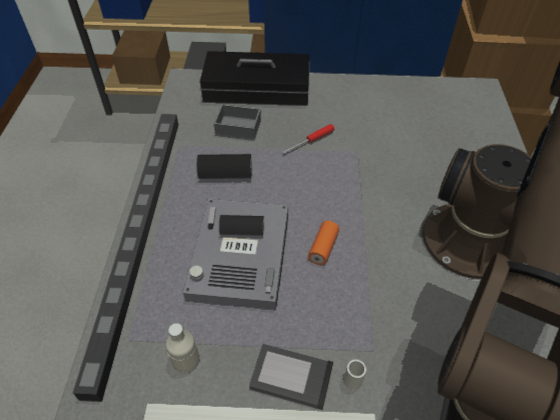

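Run:
```python
import cv2
a=cv2.imread("pics/top0.png")[110:250,170:310];b=cv2.imread("pics/side0.png")[190:310,170:290]
cv2.imwrite("pics/crop.png",cv2.hconcat([cv2.resize(a,(400,400),interpolation=2),cv2.resize(b,(400,400),interpolation=2)]))
```

```text
(no output)
```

View pics/crop.png

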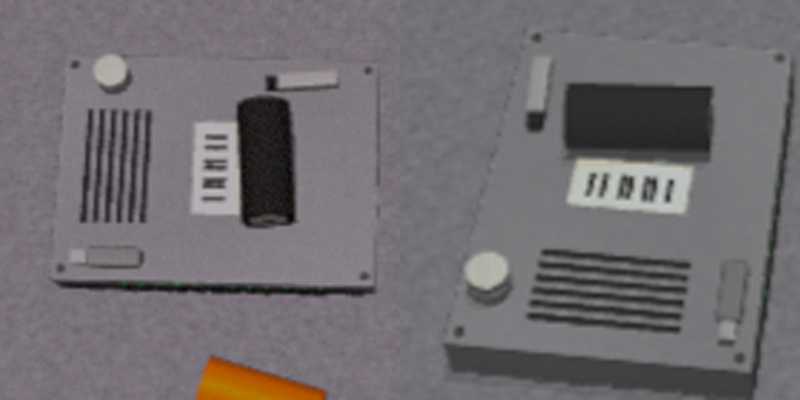

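Three roller candidates in the top view:
- Small black one on the lid at (262,165).
- Larger black one on the mat at (353,140).
- Orange one at (260,247).

The roller meant is the small black one at (262,165), because it isn't orange, it's the smaller black one, and it lies on the lid on the label's -y side. The crop confirms it. +y on the switch runs towards the vents, which is left in the top view.

```bash
cat > meas.py <<'E'
from h import *
from scipy.optimize import minimize
def mask_hull(c,P):
    q=np.array([proj(c,p) for p in P]); S=8
    m=np.zeros((420*2,560*2),np.uint8); cv2.fillConvexPoly(m,cv2.convexHull(((q*2+.5)*16).astype(np.int32)),1,shift=4); return m
def cyl(x,y,a,r=25,h=55,z=69):
    t=np.linspace(0,2*np.pi,24); u=np.array([np.cos(a),np.sin(a)]);n=np.array([-u[1],u[0]])
    return [[*(np.array([x,y])+s*h*u+r*np.cos(k)*n),z+r*np.sin(k)] for s in(-1,1) for k in t]
def roller(cams=("top","side"),near=None):
    out={}
    obs=[]
    for n in cams:
        c=env.read_camera(n)
        L=[r for r in env.outline_of(n,"roller") if np.linalg.norm(ray(c,r["xy"],69)[:2]-near)<70]
        if L: obs.append((n,c,cv2.resize(np.array(L[0]["region"],np.uint8),None,fx=2,fy=2,interpolation=0)))
    def fit(os,x0):
        def f(p):
            s=0
            for n,c,m in os:
                h=mask_hull(c,cyl(*p[:2],p[2]/100)); s+=1-(h&m).sum()/(h|m).sum()
            return s/len(os)
        r=minimize(f,x0,method="Nelder-Mead",options=dict(initial_simplex=np.array(x0)+np.array([[0,0,0],[8,0,0],[0,8,0],[0,0,12]])));return np.round([*r.x[:2],r.x[2]/100,r.fun],3)
    for o in obs: print(o[0],fit([o],[*near,0.]))
    if len(obs)>1: print("both",fit(obs,[*near,0.]))
    return obs
E
python3 - <<'E'
from meas import *
obs=roller(near=np.array([603.,32.]))
for n in("side","top"):
    c=env.read_camera(n)
    for t in("label",):
        L=[r for r in env.outline_of(n,t) if np.linalg.norm(ray(c,r["xy"],44)[:2]-[600,90])<70]
        if not L: continue
        # bright pixels, filled hull
        g=cv2.cvtColor(c["image"],cv2.COLOR_RGB2GRAY); m=cv2.dilate(np.array(L[0]["region"],np.uint8),np.ones((5,5)))
        for nm,reg in(("net",L[0]["region"]),("thr",(m>0)&(g>165))):
            v,u=np.nonzero(reg); w=np.float32([ray(c,(a,b),44)[:2] for a,b in zip(u,v)]); print(n,nm,len(u),cv2.minAreaRect(w),np.round(w.min(0)),np.round(w.max(0)))
    # vents & lid: net outline
    for r in env.outline_of(n,"switch")[:3]:
        v,u=np.nonzero(r["region"]); w=np.float32([ray(c,(a,b),44)[:2] for a,b in zip(u,v)]); print(n,"switch",len(u),cv2.minAreaRect(w))
    for t,h in(("tin",24),("module",12),("adapter",12)):
        print(t,[np.round(ray(c,r["xy"],44+h)).tolist() for r in env.look_for(n,t)[:2]])
E
```

```text
top [6.03326e+02 3.06290e+01 4.10000e-02 4.30000e-02]
side [6.04829e+02 3.61290e+01 3.00000e-03 4.80000e-02]
both [6.04604e+02 3.19660e+01 4.80000e-02 9.70000e-02]
side net 7992 ((605.8093872070312, 93.3779525756836), (323.83599853515625, 226.8928985595703), 86.6497802734375) [489. -74.] [726. 259.]
side thr 380 ((647.3536376953125, 102.19312286376953), (181.8848419189453, 76.54981231689453), 27.53949737548828) [564.  59.] [717. 170.]
side switch 8272 ((606.283447265625, 92.05109405517578), (325.44757080078125, 228.74732971191406), 87.3712158203125)
tin [[704.0, 191.0, 68.0]]
module [[691.0, 13.0, 56.0]]
adapter [[527.0, 184.0, 56.0], [606.0, 131.0, 56.0]]
top net 7901 ((602.5736083984375, 79.10984802246094), (302.0509948730469, 228.59947204589844), 86.67416381835938) [483. -77.] [725. 232.]
top thr 329 ((650.8276977539062, 110.89985656738281), (198.31979370117188, 77.83855438232422), 33.64322280883789) [564.  62.] [720. 191.]
tin []
module []
adapter [[524.0, 172.0, 56.0]]
```

Run:
```python
from meas import *
for n in("side","top"):
    c=env.read_camera(n); g=cv2.cvtColor(c["image"],cv2.COLOR_RGB2GRAY)
    big=cv2.resize(g,None,fx=4,fy=4,interpolation=cv2.INTER_CUBIC)
    Q=np.array([proj(c,[x,y,44]) for x,y in((545,40),(665,40),(665,130),(545,130))]); 
    R=np.zeros_like(big); cv2.fillConvexPoly(R,((Q+.5)*4).astype(np.int32),1)
    lv=big[R>0]; print(n,"grey pct",np.percentile(lv,[5,30,50,70,90,98]))
    for th in(150,165,180):
        m=((big>th)&(R>0)).astype(np.uint8); m=cv2.morphologyEx(m,cv2.MORPH_OPEN,np.ones((3,3)))
        k,lab,st,_=cv2.connectedComponentsWithStats(m); i=1+np.argmax(st[1:,4]); v,u=np.nonzero(lab==i)
        w=np.float32([ray(c,((a+.5)/4-.5,(b+.5)/4-.5),44)[:2] for a,b in zip(u,v)]); print(th,np.round(np.array(cv2.minAreaRect(w)[0]),1),np.round(cv2.minAreaRect(w)[1:][0],1),round(cv2.minAreaRect(w)[2],2))
    # vents: rectify lid 1px/mm, profile
    W=np.zeros((340,260),np.float32)
    xs,ys=np.meshgrid(np.arange(480,740),np.arange(-90,250)); 
    P=np.array([proj(c,[a,b,44]) for a,b in zip(xs.ravel(),ys.ravel())],np.float32).reshape(340,260,2)
    W=cv2.remap(c["image"],P[...,0],P[...,1],cv2.INTER_CUBIC); cv2.imwrite("pics/rect_%s.png"%n,W[...,::-1])
a=[cv2.imread("pics/rect_%s.png"%n) for n in("side","top")]
cv2.imwrite("pics/rect.png",cv2.resize(cv2.hconcat(a),None,fx=1.5,fy=1.5))
```

```text
side grey pct [ 44. 118. 120. 142. 190. 194.]
150 [608.   81.4] [45.6 91.1] 86.87
165 [608.   81.5] [43.9 89.6] 86.87
180 [608.2  81.6] [41.9 87.6] 86.99
top grey pct [ 25. 121. 124. 134. 176. 180.]
150 [607.9  80.5] [44.6 90.4] 87.92
165 [607.5  79.9] [42.2 86.9] 87.92
180 [601.3  81. ] [17.4  1.4] 87.92
```

View pics/rect.png

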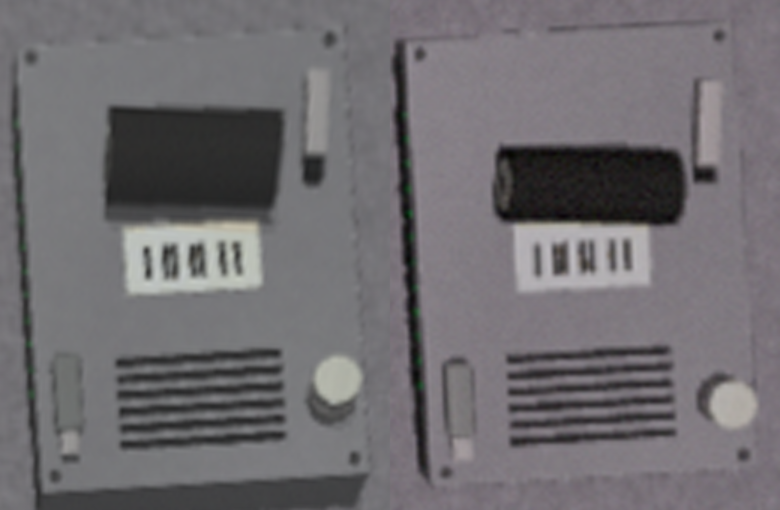

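The rectified views (left: side, right: top) show the label's centre at about (608, 81) and its yaw at about -0.05. That puts the strip at about (610, 124). The roller's axis is at about (604, 33), yaw about 0.02. Relative to the label that is -48 mm, which fits the given range.

I'll put the two fingers half open along the roller's axis and roll it with short strokes.

Call:
send_rows(moves=[[[-0.02,0.03,0,0,0,0.03],[-0.07,0.1,0,0,0,0.09],[-0.13,0.18,0,0,0,0.16],[-0.2,0.28,0,0,0,0.23],[-0.27,0.38,0,0,0,0.3],[-0.34,0.49,0,0,0,0.38],[-0.41,0.59,0,0,0,0.46],[-0.48,0.69,0,0,0,0.54],[-0.54,0.78,0,0,0,0.62],[-0.6,0.86,0,0,0,0.69],[-0.63,0.91,0,0,0,0.74],[-0.648,0.928,0,0,0,0.76]]], grip=0)

```text
t: 2.6
eef_pos: [412.7, 304.6, 222.8]
tcp_rot: [-3.141, -0.001, 0.014]
ft_force: [0.2, 0.4, -0.4]
opening: 0.501
```

Call:
send_rows(moves=[[[0.02,0.03,0,0,0,0],[0.06,0.1,0,0,0,0],[0.12,0.2,0.02,0,0,0],[0.19,0.3,0.05,0,0,0],[0.26,0.41,0.09,0,0,0],[0.33,0.52,0.13,0,0,0],[0.4,0.62,0.17,0,0,0],[0.47,0.72,0.2,0,0,0],[0.53,0.82,0.23,0,0,0],[0.58,0.9,0.25,0,0,0],[0.61,0.94,0.26,0,0,0],[0.62,0.95,0.267,0,0,0]]])

```text
t: 3.6
eef_pos: [603.9, 23.9, 141.9]
tcp_rot: [-3.142, 0.0, 0.021]
ft_force: [-0.8, -0.0, 0.0]
opening: 0.498
```

Run:
```python
from meas import *
s=env.state();print(s["t"],np.round(s["eef_pos"],1),np.round(s["ft_force"],2))
C=[env.read_camera(n) for n in("side","top")]
ims=[]
for c in C:
    q=proj(c,[604,30,80]).astype(int); im=c["image"][max(q[1]-50,0):q[1]+50,q[0]-50:q[0]+50,::-1]; ims.append(cv2.resize(im,(400,400),interpolation=2))
cv2.imwrite("pics/near.png",cv2.hconcat(ims))
```

```text
3.6 [603.9  23.9 141.9] [-0.79 -0.01  0.05]
```

View pics/near.png

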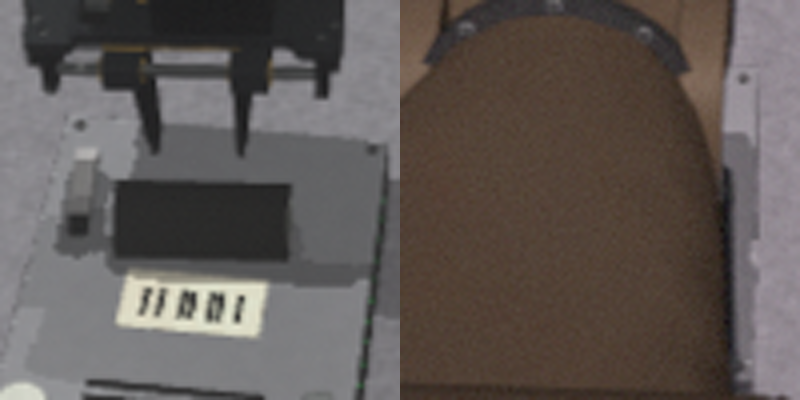

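The fingers are centred over the roller, and the arm hides it from the top camera. I'll lower to just above contact, then press in small steps.

Call:
send_rows(moves=[[[0,-0.005,0.02,0,0,0],[0,-0.007,0.06,0,0,0],[0,-0.007,0.1,0,0,0],[0,-0.007,0.12,0,0,0],[0,-0.007,0.127,0,0,0],[0,-0.007,0.127,0,0,0]]])

```text
t: 4.2
eef_pos: [602.5, 28.1, 104.3]
tcp_rot: [-3.141, 0.0, 0.021]
ft_force: [-0.2, 0.5, 0.5]
opening: 0.501
```

Call:
send_rows(moves=[[[0,0,0.003,0,0,0],[0,0,0.005,0,0,0],[0,0,0.005,0,0,0]]])

```text
t: 4.45
eef_pos: [603.1, 27.3, 103.3]
tcp_rot: [-3.142, -0.001, 0.02]
ft_force: [-0.0, 0.1, -0.4]
opening: 0.497
```

Call:
send_rows(moves=[[[0,0,0.003,0,0,0],[0,0,0.003,0,0,0]]])

```text
t: 4.62
eef_pos: [603.1, 27.1, 102.3]
tcp_rot: [-3.142, -0.001, 0.02]
ft_force: [0.9, -0.3, 0.9]
opening: 0.503
```

Call:
send_rows(moves=[[[0,0,0.003,0,0,0],[0,0,0.003,0,0,0]]])

```text
t: 4.78
eef_pos: [603.2, 27.1, 102.1]
tcp_rot: [3.142, -0.001, 0.02]
ft_force: [-2.9, 0.4, 8.7]
opening: 0.5
```

Call:
send_rows(moves=[[[0,0,0.002,0,0,0],[0,0,0.002,0,0,0]]])

```text
t: 4.95
eef_pos: [603.2, 27.1, 102.0]
tcp_rot: [3.142, -0.001, 0.02]
ft_force: [-3.3, -0.0, 14.3]
opening: 0.497
```

Contact at TCP z = 102, as it should be. First stroke: 26 mm.

Call:
send_rows(moves=[[[0,-0.002,0,0,0,0],[0,-0.008,0,0,0,0],[0,-0.018,0,0,0,0],[0,-0.03,0,0,0,0],[0,-0.043,0,0,0,0],[0,-0.056,0,0,0,0],[0,-0.067,0,0,0,0],[0,-0.076,0,0,0,0],[0,-0.082,0,0,0,0],[0,-0.085,0,0,0,0],[0,-0.087,0,0,0,0],[0,-0.087,0,0,0,0]]])

```text
t: 5.95
eef_pos: [602.6, 53.4, 102.0]
tcp_rot: [3.142, -0.001, 0.02]
ft_force: [-4.9, -0.2, 13.9]
opening: 0.501
```

```bash
cat > near.py <<'E'
from meas import *
import sys
s=env.state();print(s["t"],np.round(s["eef_pos"],1),np.round(s["ft_force"],2))
roller(cams=("side",),near=np.array([604.,float(sys.argv[1])]))
E
python3 near.py 46
```

```text
5.95 [602.6  53.4 102. ] [-4.88 -0.23 13.87]
side [6.05589e+02 4.86060e+01 2.00000e-02 1.28000e-01]
```

Contact held throughout and the roller advanced 13 mm, half the finger's travel. Next I'll lift, step back 15 mm, lower again, and roll 28 mm.

Call:
send_rows(moves=[[[0,0,-0.01,0,0,0],[0,0,-0.02,0,0,0],[0,0.01,-0.02,0,0,0],[0,0.03,-0.02,0,0,0],[0,0.045,-0.02,0,0,0],[0,0.05,-0.02,0,0,0],[0,0.05,-0.012,0,0,0],[0,0.05,-0.006,0,0,0],[0,0.05,-0.002,0,0,0],[0,0.05,0,0,0,0],[0,0.05,0,0,0,0]]])

```text
t: 6.97
eef_pos: [602.8, 38.4, 101.9]
tcp_rot: [3.142, -0.001, 0.02]
ft_force: [-4.8, -0.7, 16.6]
opening: 0.5
```

Call:
send_rows(moves=[[[0,-0.003,0,0,0,0],[0,-0.009,0,0,0,0],[0,-0.02,0,0,0,0],[0,-0.033,0,0,0,0],[0,-0.047,0,0,0,0],[0,-0.06,0,0,0,0],[0,-0.072,0,0,0,0],[0,-0.082,0,0,0,0],[0,-0.088,0,0,0,0],[0,-0.092,0,0,0,0],[0,-0.093,0,0,0,0],[0,-0.093,0,0,0,0]]])

```text
t: 7.97
eef_pos: [602.2, 66.5, 102.0]
tcp_rot: [-3.142, -0.001, 0.021]
ft_force: [-5.8, 1.0, 17.1]
opening: 0.499
```

```bash
python3 near.py 60
```

```text
7.9667 [602.2  66.5 102. ] [-5.78  0.96 17.06]
side [6.04485e+02 6.31610e+01 4.80000e-02 1.11000e-01]
```

Call:
send_rows(moves=[[[0,0,-0.01,0,0,0],[0,0,-0.02,0,0,0],[0,0.01,-0.02,0,0,0],[0,0.03,-0.02,0,0,0],[0,0.043,-0.02,0,0,0],[0,0.047,-0.02,0,0,0],[0,0.047,-0.011,0,0,0],[0,0.047,-0.005,0,0,0],[0,0.047,-0.001,0,0,0],[0,0.047,0.001,0,0,0],[0,0.047,0.001,0,0,0]]])

```text
t: 8.98
eef_pos: [602.6, 52.1, 101.9]
tcp_rot: [3.142, -0.001, 0.02]
ft_force: [-5.8, -0.4, 20.9]
opening: 0.499
```

Call:
send_rows(moves=[[[0,-0.003,0,0,0,0],[0,-0.009,0,0,0,0],[0,-0.02,0,0,0,0],[0,-0.033,0,0,0,0],[0,-0.047,0,0,0,0],[0,-0.06,0,0,0,0],[0,-0.072,0,0,0,0],[0,-0.082,0,0,0,0],[0,-0.088,0,0,0,0],[0,-0.092,0,0,0,0],[0,-0.093,0,0,0,0],[0,-0.093,0,0,0,0]]])

```text
t: 9.98
eef_pos: [601.9, 80.3, 101.9]
tcp_rot: [-3.141, -0.001, 0.02]
ft_force: [-5.6, 0.0, 20.3]
opening: 0.496
```

Call:
send_rows(moves=[[[0,0,-0.01,0,0,0],[0,0,-0.02,0,0,0],[0,0.01,-0.02,0,0,0],[0,0.03,-0.02,0,0,0],[0,0.043,-0.02,0,0,0],[0,0.047,-0.02,0,0,0],[0,0.047,-0.012,0,0,0],[0,0.047,-0.006,0,0,0],[0,0.047,-0.002,0,0,0],[0,0.047,0,0,0,0],[0,0.047,0,0,0,0]]])

```text
t: 10.9
eef_pos: [602.3, 65.9, 101.8]
tcp_rot: [-3.142, -0.001, 0.02]
ft_force: [-6.0, -0.4, 20.4]
opening: 0.501
```

Call:
send_rows(moves=[[[0,-0.003,0,0,0,0],[0,-0.009,0,0,0,0],[0,-0.02,0,0,0,0],[0,-0.033,0,0,0,0],[0,-0.047,0,0,0,0],[0,-0.06,0,0,0,0],[0,-0.072,0,0,0,0],[0,-0.082,0,0,0,0],[0,-0.088,0,0,0,0],[0,-0.092,0,0,0,0],[0,-0.093,0,0,0,0],[0,-0.093,0,0,0,0]]])

```text
t: 11.9
eef_pos: [601.7, 94.1, 102.0]
tcp_rot: [-3.141, -0.001, 0.021]
ft_force: [-5.1, -0.1, 20.1]
opening: 0.498
```

```bash
python3 near.py 88
python3 - <<'E'
from h import *
c=env.read_camera("side");q=proj(c,[604,88,80]).astype(int);cv2.imwrite("pics/mid.png",cv2.resize(c["image"][q[1]-50:q[1]+50,q[0]-50:q[0]+50,::-1],(400,400),interpolation=2))
E
```

```text
11.9 [601.7  94.1 102. ] [-5.06 -0.12 20.14]
side [6.0323e+02 9.2152e+01 4.4000e-02 1.3200e-01]
```

View pics/mid.png

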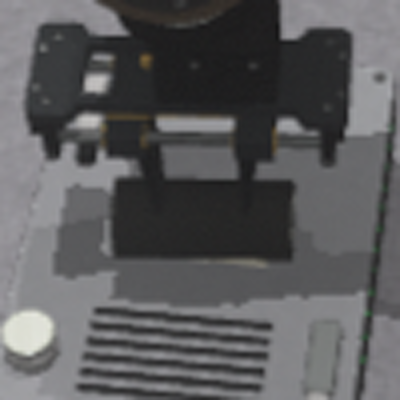

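The roller is now over the label's far part, still straight, with a slight angle of about 0.07 to the vents. By odometry its axis is at y of about 88, so 36 mm remain: two more full strokes, then a check.

Call:
send_rows(moves=[[[0,0,-0.01,0,0,0],[0,0,-0.02,0,0,0],[0,0.01,-0.02,0,0,0],[0,0.03,-0.02,0,0,0],[0,0.043,-0.02,0,0,0],[0,0.047,-0.02,0,0,0],[0,0.047,-0.012,0,0,0],[0,0.047,-0.006,0,0,0],[0,0.047,-0.003,0,0,0],[0,0.047,-0.002,0,0,0],[0,0.047,-0.002,0,0,0]]])

```text
t: 12.97
eef_pos: [602.0, 79.8, 101.9]
tcp_rot: [-3.142, -0.001, 0.02]
ft_force: [-3.4, -1.3, 13.9]
opening: 0.495
```

Call:
send_rows(moves=[[[0,-0.003,0,0,0,0],[0,-0.009,0,0,0,0],[0,-0.02,0,0,0,0],[0,-0.033,0,0,0,0],[0,-0.047,0,0,0,0],[0,-0.06,0,0,0,0],[0,-0.072,0,0,0,0],[0,-0.082,0,0,0,0],[0,-0.088,0,0,0,0],[0,-0.092,0,0,0,0],[0,-0.093,0,0,0,0],[0,-0.093,0,0,0,0]]])

```text
t: 13.97
eef_pos: [601.3, 107.9, 102.0]
tcp_rot: [-3.141, -0.001, 0.021]
ft_force: [-3.8, 0.2, 14.4]
opening: 0.497
```

Call:
send_rows(moves=[[[0,0,-0.01,0,0,0],[0,0,-0.02,0,0,0],[0,0.01,-0.02,0,0,0],[0,0.03,-0.02,0,0,0],[0,0.043,-0.02,0,0,0],[0,0.047,-0.02,0,0,0],[0,0.047,-0.012,0,0,0],[0,0.047,-0.006,0,0,0],[0,0.047,-0.002,0,0,0],[0,0.047,0,0,0,0],[0,0.047,0,0,0,0]]])

```text
t: 14.88
eef_pos: [601.7, 93.6, 101.9]
tcp_rot: [-3.142, -0.001, 0.02]
ft_force: [-3.5, -0.4, 13.4]
opening: 0.501
```

Call:
send_rows(moves=[[[0,-0.003,0,0,0,0],[0,-0.009,0,0,0,0],[0,-0.02,0,0,0,0],[0,-0.033,0,0,0,0],[0,-0.047,0,0,0,0],[0,-0.06,0,0,0,0],[0,-0.072,0,0,0,0],[0,-0.082,0,0,0,0],[0,-0.088,0,0,0,0],[0,-0.092,0,0,0,0],[0,-0.093,0,0,0,0],[0,-0.093,0,0,0,0]]])

```text
t: 15.88
eef_pos: [601.0, 121.8, 102.0]
tcp_rot: [-3.141, -0.001, 0.021]
ft_force: [-4.2, -0.8, 13.9]
opening: 0.497
```

```bash
python3 near.py 117
python3 - <<'E'
from h import *
c=env.read_camera("side");q=proj(c,[604,100,80]).astype(int);cv2.imwrite("pics/mid2.png",cv2.resize(c["image"][q[1]-50:q[1]+50,q[0]-50:q[0]+50,::-1],(400,400),interpolation=2))
E
```

```text
15.8833 [601.  121.8 102. ] [-4.24 -0.78 13.92]
side [6.03949e+02 1.19658e+02 3.50000e-02 1.87000e-01]
```

View pics/mid2.png

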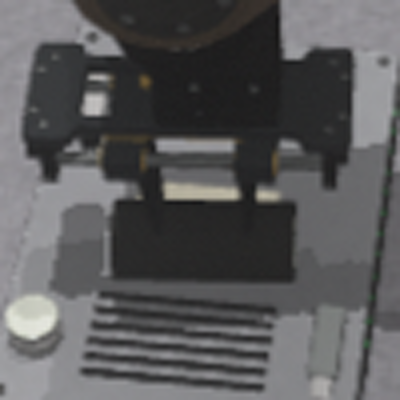

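The label's far edge is showing behind the roller. The last stroke is 16 mm, to bring the axis to y of about 124. Then I'll lift and move back to look.

Call:
send_rows(moves=[[[0,0,-0.01,0,0,0],[0,0,-0.02,0,0,0],[0,0.01,-0.02,0,0,0],[0,0.025,-0.02,0,0,0],[0,0.033,-0.02,0,0,0],[0,0.033,-0.02,0,0,0],[0,0.033,-0.012,0,0,0],[0,0.033,-0.006,0,0,0],[0,0.033,-0.002,0,0,0],[0,0.033,0,0,0,0],[0,0.033,0,0,0,0]]])

```text
t: 16.95
eef_pos: [601.3, 111.7, 102.0]
tcp_rot: [-3.141, -0.001, 0.02]
ft_force: [-4.9, 0.5, 14.6]
opening: 0.501
```

Call:
send_rows(moves=[[[0,-0.003,0,0,0,0],[0,-0.008,0,0,0,0],[0,-0.015,0,0,0,0],[0,-0.023,0,0,0,0],[0,-0.031,0,0,0,0],[0,-0.039,0,0,0,0],[0,-0.045,0,0,0,0],[0,-0.05,0,0,0,0],[0,-0.052,0,0,0,0],[0,-0.053,0,0,0,0],[0,-0.053,0,0,0,0],[0,-0.053,0,0,0,0]]])

```text
t: 17.95
eef_pos: [600.9, 127.7, 102.0]
tcp_rot: [-3.141, -0.001, 0.02]
ft_force: [-4.9, 0.1, 14.2]
opening: 0.5
```

Call:
send_rows(moves=[[[0,0,-0.01,0,0,0],[0,0,-0.03,0,0,0],[0,0,-0.08,0,0,0],[0,0,-0.15,0,0,0],[0,0.03,-0.23,0,0,0],[0,0.12,-0.31,0,0,0],[0,0.22,-0.37,0,0,0],[0,0.33,-0.4,0,0,0],[0,0.45,-0.4,0,0,0],[0,0.57,-0.4,0,0,0],[0,0.7,-0.4,0,0,0],[0,0.82,-0.4,0,0,0]]])

```text
t: 18.95
eef_pos: [605.6, -120.5, 221.1]
tcp_rot: [3.142, -0.0, 0.02]
ft_force: [0.1, -0.1, 0.6]
opening: 0.502
```

Call:
send_rows(moves=[[[0,0.07,0,0,0,0],[0,0.12,0,0,0,0],[0,0.15,0,0,0,0],[0,0.16,0,0,0,0],[0,0.16,0,0,0,0]]])

```text
t: 19.37
eef_pos: [606.9, -166.3, 220.7]
tcp_rot: [-3.141, 0.0, 0.02]
ft_force: [-0.4, 0.2, 0.4]
opening: 0.498
```

Run:
```python
from meas import *
s=env.state();print(s["t"],np.round(s["eef_pos"],1),np.round(s["ft_force"],2))
obs=roller(near=np.array([604.,124.]))
ims=[]
for n,c,m in obs:
    xs,ys=np.meshgrid(np.arange(480,740),np.arange(-90,250))
    P=np.array([proj(c,[a,b,44]) for a,b in zip(xs.ravel(),ys.ravel())],np.float32).reshape(340,260,2)
    ims.append(cv2.remap(c["image"],P[...,0],P[...,1],cv2.INTER_CUBIC)[...,::-1])
cv2.imwrite("pics/end.png",cv2.resize(cv2.hconcat(ims),None,fx=1.5,fy=1.5))
```

```text
19.3667 [ 606.9 -166.3  220.7] [-0.38  0.19  0.41]
top [ 6.03346e+02  1.24736e+02 -4.00000e-03  6.90000e-02]
side [6.02501e+02 1.27934e+02 1.90000e-02 5.10000e-02]
both [ 6.02005e+02  1.26074e+02 -1.40000e-02  7.70000e-02]
```

View pics/end.png

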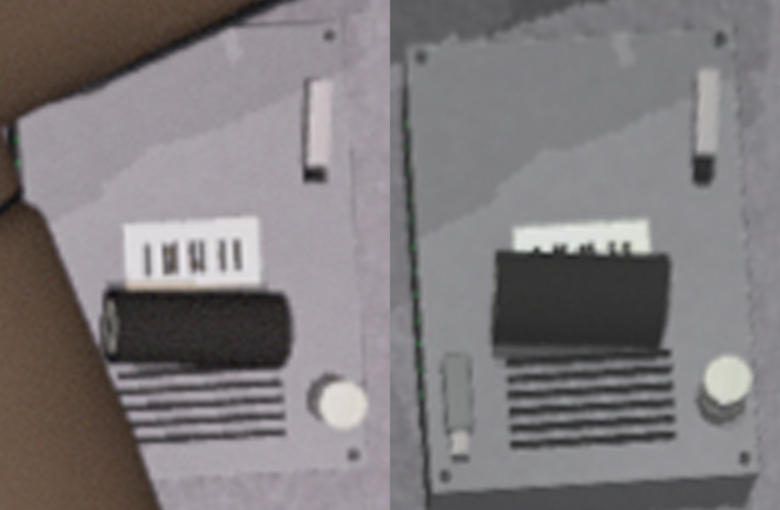

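The end picture shows the roller lying on the bare strip between label and vents, axis at y of about 125–128 (target 124.5 ± 15), and the lid items in place. The arm is clear, so I'm handing in.

```bash
python3 -c "
from cell import env
env.job_done();print(env.state()['t'])"
```

```text
the job is handed in; nothing more can be done
the job is handed in; nothing more can be done
```

I rolled the small black roller across the label in seven short strokes, pressing on top with two half-open fingertips. The press was about 14–20 N, with 14 N on the last three strokes. It now rests on the bare strip, and I handed the job in at about 19.5 s; no verdict was reported.

**Last checks**

| Check | Measured | Limit |
|---|---|---|
| Roller axis from the strip's middle line | 0–3 mm (the cameras put it at y 124.7 and 127.9, the line is at about 124.5) | 15 mm |
| Lengthwise offset from the strip's middle | about -7 mm | 45 mm |
| Angle to the label's edge | about 0.05–0.07 rad | 0.3 rad |

- **Rolling:** contact held at the end of every stroke, with the fingertips always at the roller's top height. The roller moved about half the finger's travel, roughly 92 mm, which is about 3.7 rad of turning. I worked the turning out from that distance and did not see it directly.
- **Other things:** the tin, transceiver and adapter look unmoved in the last pictures. I did not look again at the items on the bench, but the arm passed well above them. The arm is clear and the force reads about zero.
- **Disagreement:** the side camera put the roller 3–5 mm further along than the top camera, probably because of its shadow. The distance the finger travelled agreed with the top camera.

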